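# Draw the core plug out of a vinyl roll with a screw-in puller

### The job

Take the T-handled puller out of its stand, lower its cross-pin through the slot in the metal plug that closes the core of the standing vinyl roll, and screw it clockwise (seen from above) until it comes to its stop. Then pull the plug straight up out of the core and stand it upright in the empty steel tray with the puller still screwed in, and let go. Do not knock over the spray bottle.

Things in the scene. Friction and masses are not known exactly. Their poses are not given: they have to be found in the camera images.
- puller_handle (a point): Centre of the crossbar (grip) of the puller, a loose steel T, 122 mm tall, 0.3 kg, upright in its stand. Crossbar 80 mm long (own x), 16 mm thick (y), 22 mm high; z up along the 16 mm round shaft, whose tapered nose ends 111 mm below this point. The same after a half turn. It reaches 50 mm deep into the stand.
- puller_pin (a point): Middle of the puller's cross-pin, 97 mm below the handle centre and 14 mm above the nose's end. The pin is 10 mm in diameter, 40 mm over its ends, and runs through the shaft parallel to the crossbar (own x).
- plug_top (a point): Centre of the upper face of the plug, a loose aluminium part, about 0.4 kg, in the roll's core; z up. Flange 88 mm in diameter, 8 mm thick. A slot 48 mm long (own x) and 15 mm wide, 20 mm wide at its middle, goes through it; the same after a half turn. Two tabs, 9 mm deep, sit in notches of the core, so the seated plug cannot turn (about 2 degrees of play). The plug stands up to 38 mm deep in the core.
- plug_foot (a point): Centre of the plug's flat underside (70 mm disc), 46 mm below plug_top. Thread inside: crossbar along the slot, the puller goes down until its handle centre is 80 mm above plug_top (pin on the thread's start); turned clockwise from above by 1.3 rad it is drawn 5 mm down, to 75 mm, at a hard stop. Then pulled up it has 3 mm of play. It does not turn the other way.
- roll_rim (a point): Centre of the upper rim of the cardboard core of the vinyl roll, 110 mm above the bench; z up. The roll is fixed to the bench on a 160 mm steel plate; white vinyl 130 mm in diameter, 96 mm high; core 92 mm outside, 76 mm inside diameter. The plug's flange rests on this rim; only its weight holds the plug.
- stand: Fixed black block, 85 (own x) by 65 by 60 mm high, origin at the centre of its underside. An upright slot 46 by 20 mm, 50 mm deep, holds the puller upright, crossbar along own x.
- tray_in (a point): Centre of the inner floor of the fixed, empty square steel tray, 170 mm outside, 162 mm inside, walls 20 mm high over the bench; the floor is 4 mm above the bench.
- spray: Loose clear spray bottle, 60 mm in diameter, 150 mm tall, standing; origin at the centre of its underside, z up.
Not all that is in view belongs to the job. Leave any green or purple look-alike of the part that bears puller_handle alone.

How it is judged:
On the way, in this order (a step that is already met when the one before it is completed fails the run):
1. the puller is screwed into the plug, turned in by more than 57 degrees under the flange, with the plug still seated in the core (z of puller_handle in the frame of plug_top below 0.085 m and angle between the x axis of puller_handle and the x axis of plug_top, either way round above 1 rad and z of plug_top in the frame of roll_rim below 0.018 m), for 0.1 s.
2. the plug has been drawn wholly out of the core, its underside above the rim, close to the core's axis, hanging upright on the screwed-in puller (z of plug_top in the frame of roll_rim above 0.046 m and horizontal distance between plug_top and roll_rim below 0.05 m and angle between plug_top's own z axis and vertical below 0.3 rad and angle between the x axis of puller_handle and the x axis of plug_top, either way round above 0.9 rad).
At the end, for the whole second after the job is handed in: The plug stands upright (within 6 degrees) on the tray's floor, its centre within 65 mm of the tray's centre, with the puller still standing in it (handle centre 65 to 85 mm above the plug's upper face) and still turned in by more than 50 degrees; both are at rest (horizontal distance between plug_top and tray_in below 0.065 m and z of plug_top in the frame of tray_in below 0.051 m and angle between plug_top's own z axis and vertical below 0.1 rad and z of puller_handle in the frame of plug_top between 0.065 and 0.085 m and angle between the x axis of puller_handle and the x axis of plug_top, either way round above 0.9 rad and linear speed of plug below 0.03 m/s and linear speed of puller below 0.05 m/s); the robot touches nothing.
It fails at once if the spray bottle is knocked over (angle between spray's own z axis and vertical above 0.6 rad).
It also fails if it takes over 58 s, if anything falls off the work surface, if the arm or the gripper's body presses on something with over 40 N, if the wrist force passes 120 N, or if a joint passes its speed limit or range.

### The arm

A 7-joint arm with a two-finger parallel gripper is mounted at the origin on the work surface. World frame = base frame: x ahead of the robot, y to its left, z up, the work surface at z = 0. Lengths are in m, angles in rad, forces in N, time in s.
With the tool pointing down it reaches from about 0.4 to 0.875 m from the base axis. Payload 6.5 kg.
Tool frame: the origin (TCP) lies midway between the tips of the shut fingers; the grasp point (between the pads) lies 19 mm behind it; z points along the fingers, y is the line along which they close (so a half turn about z gives the same grasp; the last joint's range is limited). The gripper opens to 85 mm and grips with 20 to 120 N. Pads are 22 mm wide; open, the fingers measure 114 mm over their backs; the gripper's body (76 mm by 85 mm) begins 54 mm behind the grasp point. The pads swing forward as they close: fully open they stand 13 mm farther back than shut.
Start: joints at [-1.315, 0.536, -0.004, 1.538, 0.003, 1.067, -0.071], TCP at [0.206, 0.617, 0.231] pointing down, gripper open.
Joint ranges: [-2.7, 2.7], [-0.37, 2.16], [-1.27, 1.26], [0.24, 2.4], [-1.31, 4.45], [0.19, 1.91], [-2.76, 2.76]. Speed limits (rad/s): [2.39, 2.39, 3.14, 3.14, 3.14, 3.14, 3.14].

### API

Orientations are given as [roll, pitch, yaw] about the fixed x, y, z axes, in that order (R = Rz(yaw) Ry(pitch) Rx(roll)).
In Python, from rig import bot gives the robot as it stands.
- The arm moves only by the tool servo_tool, never from a script. Its argument "rows" is a list that holds one entry, the list of rows, each a list of 4 numbers: the shift along the world's x, y, z in cm, then the turn about the world's z in rad. In form: [[[tx, ty, tz, turn], ...]]. A call has 1 to 10 rows; each row is the pose to reach, as a shift and turn from the pose commanded when the call began; what a row does not reach only later rows make up. A row lasts 1/8 s, in which the tool goes at most 62.5 mm and 10.7 degrees, less where a joint would pass 70% of its speed; a pose out of reach is approached as far as the arm can. A call with a gripper value outside its range is refused whole. "jaw" is the opening, from 0 (shut) to 1 (fully open), set as the call begins (left out, the last holds). The fingers move at their own pace and stop on an object; "newtons" is the grip in N (left out, the last holds). Time passes only in rows, so rows that repeat a pose let the fingers close. It gives the time, the measured TCP pose, the force, the opening and the grip force at its end, in the units of the state.
- bot.sense(): the state, without advancing time (a new reading comes with each control period).
- bot.get_image(name): name is "side" or "top" or "wrist"; returns a dict with "frame" (400x640x3 uint8, red, green, blue), "z_map" (400x640 float32, m along the optical axis (not along the pixel's ray), 0 where there is no reading), "intrinsics" (3x3 intrinsics, pixels), "view" (4x4, takes a point from world to camera coordinates). Camera axes: x right, y down, z forward; pixel columns grow to the right and rows downward; lengths in m; the calibration is good to about 2 mm. A picture is of the moment at which its call begins.
- bot.sign_off(): hands the job in; it is judged then, once.
The state is a dict: "t": time; "q": joint angles; "qd": joint speeds; "effort": joint torques, N m; "tcp_pos": TCP position; "eef_rot": TCP orientation; "force": force on the tool from outside, world axes, zero at the start; "moment": the same for the moment, N m; "grip_width": finger opening in m; "grasp_force": force on a finger pad.
Only numpy, scipy, OpenCV 4.12 (cv2) and the standard library are available. Lean on these libraries where they do the work, as an engineer would, in place of code of your own. Each camera call takes 0.05 s, during which the arm holds its last target. There are 200 camera calls.

## Working session

There is one attempt and no reset: what is moved stays moved. The work goes in short steps, Python scripts to look and compute and a tool call to move; the robot and the scene stay as the last step left them, time stands still between calls to the robot, and variables do not carry over. Pictures are saved under pics/ and viewed, at most 10 in all, crops included, and the job is handed in when it is done.

Besides the shell and the picture viewer there is one more tool, called after ">>>" as name([rows], argument=value, ...), one row to a line, values as JSON. servo_tool: Moves the arm, as the interface text tells. Its arguments: {"type":"object","properties":{"rows":{"type":"array","items":{"type":"array","items":{"type":"array","items":{"type":"number"}}}},"jaw":{"type":"number"},"newtons":{"type":"number"}},"required":["rows"]}

```bash
mkdir -p pics; cat > h.py <<'E'
from rig import bot
import numpy as np, cv2
def save(n):
    d=bot.get_image(n[0]); cv2.imwrite('pics/%s.png'%n[1],d['frame'][:,:,::-1]); np.savez('pics/%s.npz'%n[1],**d); return d
def pt(d,u,v,z=None):
    K=d['intrinsics'];V=np.linalg.inv(d['view'])
    z=d['z_map'][int(v),int(u)] if z is None else z
    c=np.linalg.inv(K)@[u,v,1]*z
    return V[:3,:3]@c+V[:3,3]
def plane(d,u,v,h):
    K=d['intrinsics'];V=np.linalg.inv(d['view'])
    r=V[:3,:3]@np.linalg.inv(K)@[u,v,1]; o=V[:3,3]
    return o+r*(h-o[2])/r[2]
def cloud(d):
    v,u=np.mgrid[0:400,0:640];K=d['intrinsics'];V=np.linalg.inv(d['view'])
    c=np.stack([u,v,np.ones_like(u)],-1)@np.linalg.inv(K).T*d['z_map'][...,None]
    p=c@V[:3,:3].T+V[:3,3]; p[d['z_map']==0]=np.nan; return p
E
python3 - <<'E'
from h import *
save(('top','top1'));save(('side','side1'))
s=bot.sense();print(s['t'],s['tcp_pos'],s['eef_rot'],s['force'],s['grip_width'])
E
```

```text
0.1 [0.20542579 0.61608853 0.23050317] [-3.14004034e+00  1.25358024e-04  2.81982864e+00] [-0.1065533   0.28335536  0.14606962] 0.08521992625764413
```

View pics/top1.png

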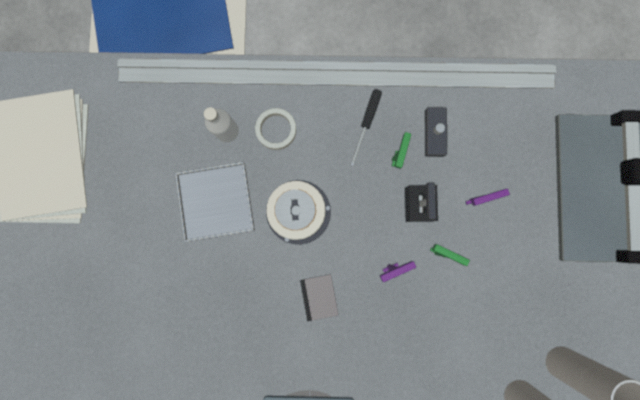

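View pics/side1.png

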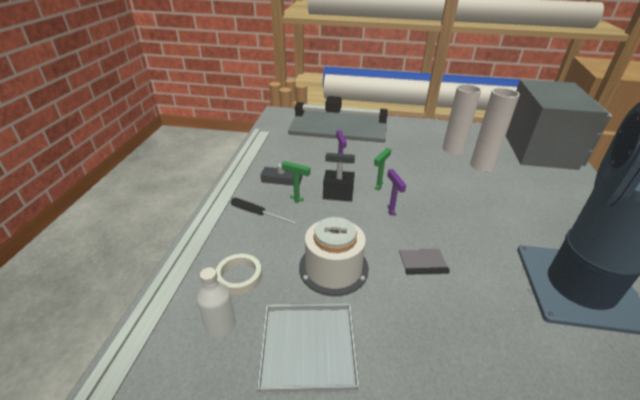

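The top view shows the stand at (422,203), the roll and plug at (296,210), the tray at (215,201) and the spray at (218,122). There are five T shapes:
- Green: (402,150) and (451,255).
- Purple: (398,270) and (488,197).
- Steel/dark: in the black stand at (422,203), side view (340,158).

Only the one in the black stand fits the description. I'll confirm it in an enlarged crop.

```bash
python3 - <<'E'
from h import *
d=np.load('pics/top1.npz');s=np.load('pics/side1.npz')
a=cv2.resize(d['frame'][160:250,255:455,::-1],None,fx=4,fy=4,interpolation=cv2.INTER_CUBIC)
b=cv2.resize(s['frame'][140:240,280:400,::-1],None,fx=2.3,fy=2.3,interpolation=cv2.INTER_CUBIC)
im=np.zeros((600,800,3),np.uint8); im[:360]=a; im[362:362+b.shape[0],:b.shape[1]]=b
cv2.imwrite('pics/crop1.png',im[:600])
print('topcam',np.linalg.inv(d['view'])[:3,3],'side',np.linalg.inv(s['view'])[:3,3])
P=cloud(d);Q=cloud(s)
def near(P,c,r,lo,hi):
    m=(np.hypot(P[...,0]-c[0],P[...,1]-c[1])<r)&(P[...,2]>lo)&(P[...,2]<hi);return P[m],m
st=plane(d,422,203,.06);print('stand',st)
for n,C in(('t',P),('s',Q)):
    p,m=near(C,st,.08,.095,.16)
    v,u=np.nonzero(m); print(n,len(p),p.mean(0),p.max(0),np.ptp(p,axis=0),(u.mean(),v.mean())); x=p[:,:2]-p[:,:2].mean(0); w,V=np.linalg.eigh(x.T@x);print('dir',np.degrees(np.arctan2(V[1,1],V[0,1])),np.ptp(x@V[:,1]),np.ptp(x@V[:,0]))
for nm,u,v,h in(('roll',296,210,.118),('tray',215,201,.02),('spray',212,115,.15)):
    print(nm,plane(d,u,v,h),pt(d,u,v))
c=plane(d,296,210,.118)
for C in(P,Q):
    p,m=near(C,c,.06,.112,.125);print('plug',len(p),p.mean(0))
    p,m=near(C,c,.09,.085,.105);print('vinyl',len(p),(p.max(0)+p.min(0))/2)
print('tray corners',[plane(d,*x,.02)[:2].round(3) for x in((178,173),(245,163),(254,232),(187,240))])
E
```

```text
topcam [ 0.50001357 -0.03527254  0.97928958] side [0.49330057 0.62350727 0.63834139]
stand [ 0.57094374 -0.25592178  0.06      ]
t 352 [ 0.57173987 -0.25639617  0.12888254] [ 0.61125576 -0.24919407  0.13518368] [0.07762479 0.01787893 0.04005512] (np.float64(429.95454545454544), np.float64(200.3153409090909))
dir -178.4636073490725 0.07762336983367704 0.016596239392169247
s 289 [ 0.5689456  -0.25317304  0.12063353] [ 0.60862233 -0.24613393  0.13168993] [0.07852889 0.02249635 0.03655925] (np.float64(339.89273356401384), np.float64(158.68512110726644))
dir -178.7321805058276 0.0783390823241763 0.021345448109916947
roll [0.54643216 0.03151304 0.118     ] [0.54838511 0.03432289 0.08176321]
tray [0.57015844 0.23672389 0.02      ] [0.57144403 0.24170895 0.00241846]
spray [0.74505771 0.21368305 0.15      ] [0.74596905 0.21460894 0.14691577]
plug 1111 [0.54914162 0.03509565 0.11785042]
vinyl 1346 [0.5491138  0.03464213 0.09471279]
plug 876 [0.54607778 0.03866136 0.11641562]
vinyl 1109 [0.54639325 0.04017243 0.09498631]
tray corners [array([0.637, 0.33 ]), array([0.665, 0.167]), array([0.497, 0.139]), array([0.475, 0.301])]
```

View pics/crop1.png

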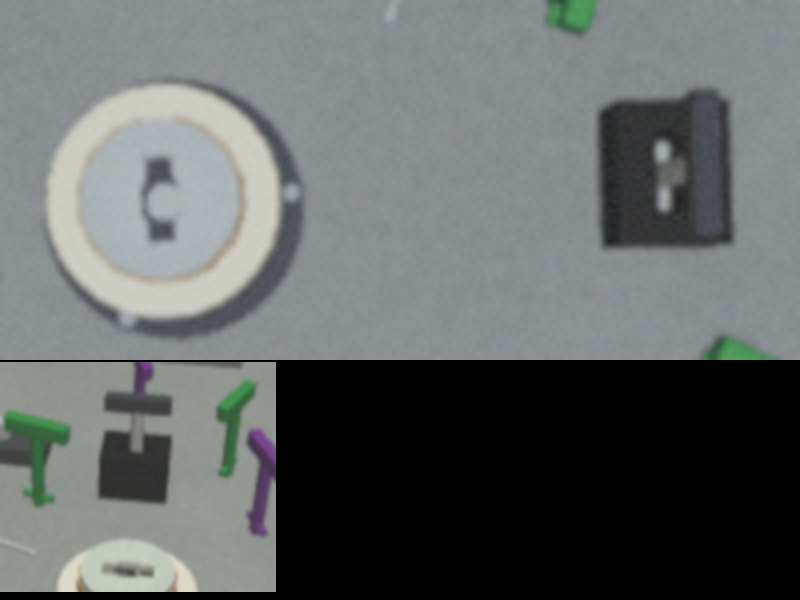

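The crop confirms it. The dark bar on the steel shaft in the black stand (crop 705,165; bar top about 0.132 m, expected 0.132) is the puller, lying along world x. The plug slot (crop 160,200) also runs along x. I'll approach the puller.

>>> servo_tool([
  [[24.5,-36.6,4,0.345],[24.5,-36.6,4,0.345],[24.5,-36.6,4,0.345],[24.5,-36.6,4,0.345],[24.5,-36.6,4,0.345],[24.5,-36.6,4,0.345],[24.5,-36.6,4,0.345],[24.5,-36.6,4,0.345]],
], jaw=1)

```text
t: 1.1
tcp_pos: [0.4534, 0.2455, 0.2716]
eef_rot: [-3.14, 0.001, -3.127]
force: [-0.5, 0.4, -0.1]
grip_width: 0.0851
grasp_force: 0.0
```

>>> servo_tool([
  [[12,-50.5,-1,0],[12,-50.5,-1,0],[12,-50.5,-1,0],[12,-50.5,-1,0],[12,-50.5,-1,0],[12,-50.5,-1,0],[12,-50.5,-1,0],[12,-50.5,-1,0],[12,-50.5,-1,0],[12,-50.5,-1,0]],
])

```text
t: 2.35
tcp_pos: [0.5705, -0.2544, 0.2605]
eef_rot: [3.141, -0.001, -3.12]
force: [0.1, 1.0, -0.5]
grip_width: 0.0857
grasp_force: 0.0
```

```bash
python3 - <<'E'
from h import *
d=save(('wrist','w1'));s=bot.sense();print(s['t'],s['tcp_pos'],s['eef_rot'],s['q'])
P=cloud(d);V=np.linalg.inv(d['view']);print(V)
m=(np.hypot(P[...,0]-.57,P[...,1]+.255)<.08)&(P[...,2]>.118)&(P[...,2]<.15)
p=P[m];v,u=np.nonzero(m);print(len(p))
if len(p):
  print(u.min(),u.max(),v.min(),v.max(),np.median(p,axis=0),(p.max(0)+p.min(0))/2,np.ptp(p,axis=0))
  print(cv2.minAreaRect(p[:,:2].astype(np.float32)*1000))
E
```

```text
2.4 [ 0.57070459 -0.2524913   0.2606496 ] [ 3.13996793e+00 -8.81185905e-04 -3.11719421e+00] [ 0.11907902  0.47606254  0.31812126  1.59462883 -0.16292257  1.09846766
  2.07387107]
[[-0.02229755  0.95605278  0.29234552  0.49591194]
 [ 0.99975068  0.02097824  0.00764742 -0.25698324]
 [ 0.00117844  0.29244315 -0.95628218  0.40354365]
 [ 0.          0.          0.          1.        ]]
1359
304 320 150 232 [ 0.56648664 -0.26019214  0.1319419 ] [ 0.57014264 -0.2601652   0.12669858] [0.0794451  0.01644607 0.01526865]
((570.1075439453125, -260.49188232421875), (79.29209899902344, 15.271440505981445), 1.355779767036438)
```

View pics/w1.png

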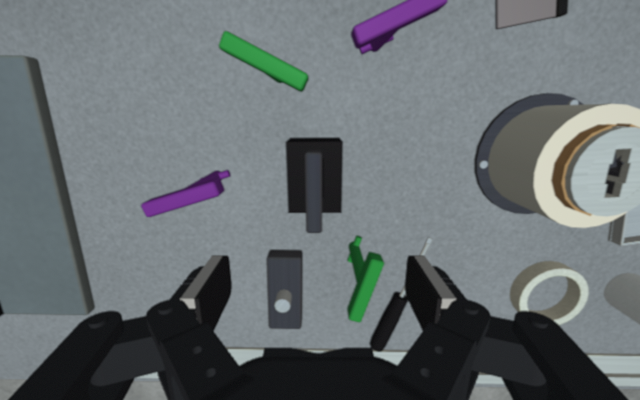

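The wrist view shows the bar at (314,192), with its centre measured at (0.570, -0.257…-0.260, top 0.132), aligned to within 0.5° of the tool. I'll descend and grip.

>>> servo_tool([
  [[0,-0.35,-8,0],[0,-0.35,-10,0],[0,-0.35,-13,0],[0,-0.35,-15.9,0],[0,-0.35,-15.9,0],[0,-0.35,-15.9,0]],
])

```text
t: 3.15
tcp_pos: [0.5716, -0.2565, 0.1036]
eef_rot: [3.141, 0.002, -3.117]
force: [-0.2, 0.2, 0.4]
grip_width: 0.0853
grasp_force: 0.0
```

>>> servo_tool([
  [[0,0,0,0],[0,0,0,0],[0,0,0,0],[0,0,0,0],[0,0,0,0],[0,0,0,0],[0,0,0,0],[0,0,0,0]],
], jaw=0, newtons=90)

```text
t: 4.15
tcp_pos: [0.5709, -0.2581, 0.1027]
eef_rot: [-3.141, 0.001, -3.118]
force: [-0.3, 0.7, 5.7]
grip_width: 0.0143
grasp_force: 88.2
```

>>> servo_tool([
  [[0,0,2,0],[0,0,4,0],[0,0,7,0],[0,0,11,0],[0,0,15,0],[0,0,15,0]],
])

```text
t: 4.9
tcp_pos: [0.5725, -0.2589, 0.257]
eef_rot: [-3.139, 0.007, -3.119]
force: [-0.1, -0.3, -3.4]
grip_width: 0.0149
grasp_force: 88.4
```

>>> servo_tool([
  [[-1,6,0,0],[-2,12,0,0],[-3,16,0,0],[-3,18,0,0],[-3,18,0,0],[-3,18,0,0]],
])

```text
t: 5.65
tcp_pos: [0.5402, -0.0792, 0.252]
eef_rot: [-3.141, -0.001, -3.12]
force: [0.3, -1.4, -3.7]
grip_width: 0.0142
grasp_force: 88.7
```

```bash
python3 - <<'E'
from h import *
d=save(('wrist','w2'));s=bot.sense();print(s['t'],s['tcp_pos'],s['eef_rot'],s['force'],s['grip_width'])
e=save(('side','s2'))
a=cv2.resize(d['frame'][:,:,::-1],(480,300));b=e['frame'][100:300,240:440,::-1];b=cv2.resize(b,(300,300))
cv2.imwrite('pics/c2.png',np.hstack([a,b]))
P=cloud(d);V=np.linalg.inv(d['view']);print(V[:3,3])
m=(np.hypot(P[...,0]-.5475,P[...,1]-.037)<.058)&(P[...,2]>.112)&(P[...,2]<.125)
p=P[m];v,u=np.nonzero(m);print(len(p),u.min(),u.max(),v.min(),v.max(),np.median(p,axis=0),np.ptp(p,axis=0),cv2.minEnclosingCircle(p[:,:2].astype(np.float32)*1000))
E
```

```text
5.7 [ 0.54025526 -0.07952732  0.25207501] [-3.14077028e+00 -5.51128716e-04 -3.12043348e+00] [-0.82207777 -0.27501554 -2.56940579] 0.01496570749248267
[ 0.465575   -0.08161675  0.39498549]
5644 386 481 156 243 [0.54383167 0.03371431 0.11823329] [0.08787865 0.09092812 0.00895961] ((547.5999755859375, 32.21981430053711), 46.01668167114258)
```

View pics/c2.png

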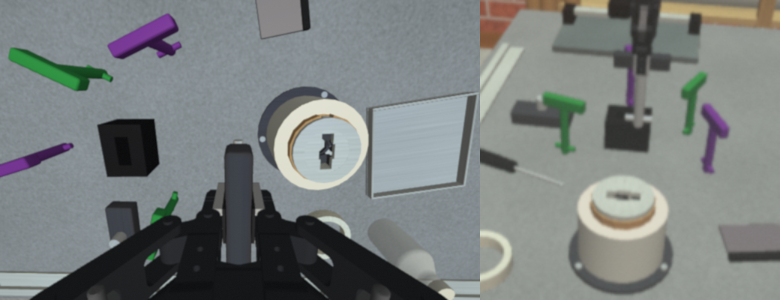

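The wrist view shows the puller held upright with its bar top near full-resolution (318,240), and the plug slot at about (436,202). I'll measure both in this same image.

```bash
python3 - <<'E'
from h import *
d=np.load('pics/w2.npz');P=cloud(d)
# plane through plug face
m=(np.hypot(P[...,0]-.547,P[...,1]-.034)<.06)&(P[...,2]>.1145)&(P[...,2]<.122)
cn=max(cv2.findContours(m.astype(np.uint8),cv2.RETR_EXTERNAL,cv2.CHAIN_APPROX_NONE)[0],key=len)
H=lambda c,z:np.array([plane(d,*q,z)[:2]*1000 for q in c.reshape(-1,2)],np.float32)
w=H(cn,.118);print('flange',cv2.fitEllipse(w),cv2.minEnclosingCircle(w))
fill=cv2.drawContours(np.zeros(m.shape,np.uint8),[cn],-1,1,-1)
hole=((fill==1)&~m).astype(np.uint8)
fill2=cv2.erode(fill,np.ones((9,9)));hole&=fill2
cs=max(cv2.findContours(hole,cv2.RETR_EXTERNAL,cv2.CHAIN_APPROX_NONE)[0],key=cv2.contourArea)
print('slot depth',cv2.minAreaRect(H(cs,.118)),cv2.boundingRect(cs))
g=d['frame'].mean(2);print('face brightness',np.median(g[m]))
# handle
m=(np.hypot(P[...,0]-.540,P[...,1]+.08)<.06)&(P[...,2]>.272)&(P[...,2]<.29)
p=P[m];v,u=np.nonzero(m);print('handle',len(p),u.min(),u.max(),v.min(),v.max(),np.median(p,axis=0),cv2.minAreaRect(p[:,:2].astype(np.float32)*1000))
cv2.imwrite('pics/c3.png',np.hstack([cv2.resize(d['frame'][150:250,386:486,::-1],(400,400),interpolation=cv2.INTER_CUBIC),cv2.resize(d['frame'][180:380,220:420,::-1],(400,400))]))
E
```

```text
flange ((546.4462280273438, 33.521759033203125), (86.68964385986328, 88.06079864501953), 146.71820068359375) ((546.4722900390625, 33.36324691772461), 44.68108367919922)
slot depth ((546.0699462890625, 32.65796661376953), (45.67860794067383, 19.064504623413086), 2.2532944679260254) (424, 178, 21, 46)
face brightness 192.0
handle 6886 268 367 196 352 [ 0.53100662 -0.08026891  0.28135333] ((536.9821166992188, -79.01766967773438), (73.8623046875, 39.89083480834961), 19.27511978149414)
```

View pics/c3.png

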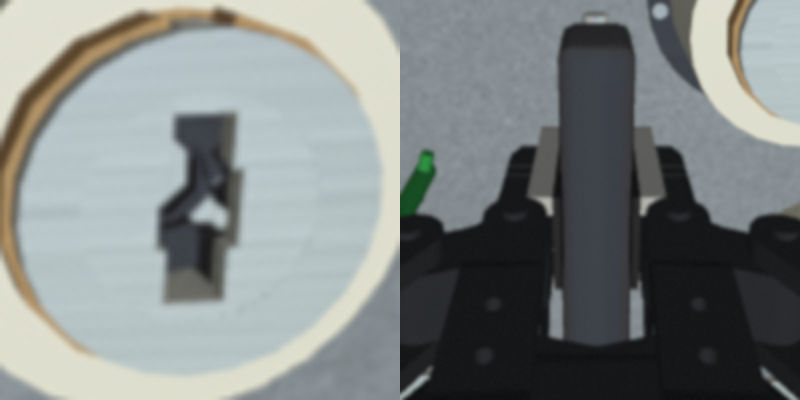

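```bash
python3 - <<'E'
from h import *
d=np.load('pics/w2.npz')
S=np.array([plane(d,386+x/4-.4,150+y/4-.4,.118)[:2] for x,y in((175,115),(237,112),(224,298),(163,302))])
print(S.round(4),'c',S.mean(0)); a=(S[0]+S[1])/2-(S[2]+S[3])/2;print('ang',np.arctan2(a[1],a[0]),np.hypot(*a))
for z in(.281,):
  B=np.array([plane(d,220+(x-400)/2-.25,180+y/2-.25,z)[:2] for x,y in((560,50),(635,50),(632,335),(566,335))]);print(B.round(4))
  print(((B[0]+B[1])/2),((B[2]+B[3])/2)); a=(B[0]+B[1]-B[2]-B[3]);print('ang',np.arctan2(a[1],a[0]))
P=cloud(d)
for v,u in((198,318),(206,318),(220,318),(300,318)):print(P[v,u].round(4))
# nose tip
print('nose px', plane(d,220+195/2,180+15/2,.16))
E
```

```text
[[0.5239 0.0252]
 [0.5228 0.0397]
 [0.5697 0.0434]
 [0.5711 0.0284]] c [0.54687008 0.03418812]
ang -3.0682675738502065 0.04721151028071383
[[ 0.5014 -0.088 ]
 [ 0.5011 -0.0731]
 [ 0.571  -0.0709]
 [ 0.5714 -0.0863]]
[ 0.50127989 -0.08054819] [ 0.57117883 -0.07859529]
ang -3.113661030433486
[ 0.5005 -0.0808  0.2741]
[ 0.502  -0.0807  0.2803]
[ 0.5074 -0.0806  0.282 ]
[ 0.5447 -0.0798  0.2821]
nose px [ 0.5245662  -0.08055857  0.16      ]
```

Slot centre is (0.5465, 0.034), long axis at about +0.055 rad. Bar centre is (0.541, -0.079) at +0.028 rad. So I shift +0.55, +11.3 cm and turn +0.03.

>>> servo_tool([
  [[0.3,5,0,0.03],[0.55,9,0,0.03],[0.55,11.3,0,0.03],[0.55,11.3,0,0.03],[0.55,11.3,0,0.03],[0.55,11.3,-1.5,0.03],[0.55,11.3,-3,0.03],[0.55,11.3,-3,0.03],[0.55,11.3,-3,0.03]],
])

```text
t: 6.88
tcp_pos: [0.5461, 0.0349, 0.2222]
eef_rot: [-3.141, -0.0, -3.089]
force: [0.3, -0.4, -3.4]
grip_width: 0.0143
grasp_force: 88.7
```

```bash
python3 - <<'E'
from h import *
d=save(('wrist','w4'));e=save(('side','s4'));s=bot.sense();print(s['t'],s['tcp_pos'],s['eef_rot'],s['force'],s['moment'])
P=cloud(d)
cv2.imwrite('pics/c4.png',np.hstack([cv2.resize(e['frame'][130:280,260:410,::-1],(400,400),interpolation=cv2.INTER_CUBIC),cv2.resize(d['frame'][150:350,220:420,::-1],(400,400))]))
E
```

```text
6.975 [0.54642107 0.03512727 0.22268167] [ 3.14148795e+00  8.07374737e-04 -3.08839932e+00] [ 1.00353523 -0.58973147 -3.40551224] [0.03303472 0.01217269 0.00137548]
```

View pics/c4.png

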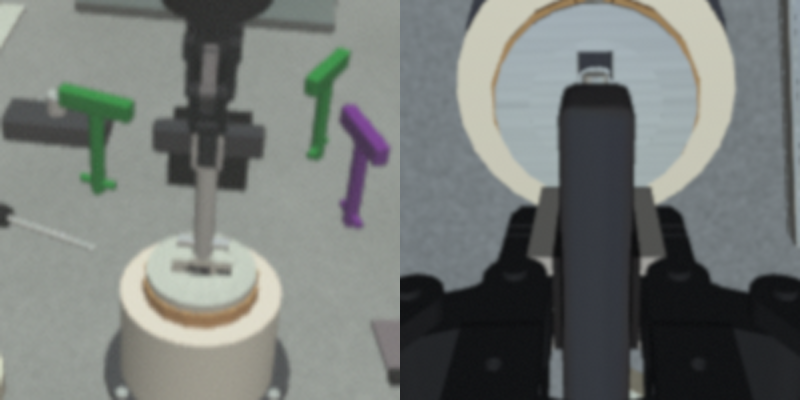

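The pin end (596,75) sits centred on the visible slot end (596,60), so they're aligned. Lowering.

>>> servo_tool([
  [[0,0,-0.5,0],[0,0,-1,0],[0,0,-1.5,0],[0,0,-2,0],[0,0,-2.5,0],[0,0,-2.5,0],[0,0,-2.5,0]],
])

```text
t: 7.85
tcp_pos: [0.5462, 0.0351, 0.1974]
eef_rot: [3.142, 0.0, -3.088]
force: [-0.7, 0.5, -3.9]
grip_width: 0.0145
grasp_force: 88.7
```

>>> servo_tool([
  [[0,0,-0.4,0],[0,0,-0.8,0],[0,0,-1.2,0],[0,0,-1.6,0],[0,0,-1.6,0],[0,0,-1.6,0]],
])

```text
t: 8.6
tcp_pos: [0.5461, 0.0351, 0.1813]
eef_rot: [-3.142, 0.0, -3.088]
force: [0.1, -0.1, -3.3]
grip_width: 0.0146
grasp_force: 88.7
```

>>> servo_tool([
  [[0,0,-0.1,0],[0,0,-0.2,0],[0,0,-0.3,0],[0,0,-0.3,0]],
])

```text
t: 9.1
tcp_pos: [0.5466, 0.0352, 0.1795]
eef_rot: [3.141, 0.001, -3.089]
force: [-3.4, 0.4, 7.0]
grip_width: 0.0144
grasp_force: 90.7
```

Contact at handle height 80 mm above the plug, as expected. Now screwing clockwise.

>>> servo_tool([
  [[0,0,-0.03,-0.1],[0,0,-0.07,-0.2],[0,0,-0.11,-0.3],[0,0,-0.15,-0.4],[0,0,-0.19,-0.5],[0,0,-0.23,-0.6],[0,0,-0.23,-0.6]],
])

```text
t: 9.98
tcp_pos: [0.5478, 0.0358, 0.1775]
eef_rot: [3.139, 0.003, 2.594]
force: [-1.2, 1.2, 5.3]
grip_width: 0.0147
grasp_force: 90.2
```

>>> servo_tool([
  [[0,0,-0.04,-0.1],[0,0,-0.08,-0.2],[0,0,-0.12,-0.3],[0,0,-0.16,-0.4],[0,0,-0.2,-0.5],[0,0,-0.24,-0.6],[0,0,-0.27,-0.66],[0,0,-0.27,-0.66]],
])

```text
t: 10.98
tcp_pos: [0.5475, 0.0354, 0.1746]
eef_rot: [3.138, 0.001, 1.934]
force: [-0.5, 0.1, 6.3]
grip_width: 0.0147
grasp_force: 90.2
```

```bash
python3 - <<'E'
from h import *
s=bot.sense();print(s['moment'],s['force'],s['q'])
E
```

```text
[ 0.0338689   0.10703278 -0.05327876] [-0.4948296   0.13537346  6.33764557] [-0.54071592  0.47458885  0.51490547  1.88566587 -0.30325617  0.85540614
  0.49081096]
```

>>> servo_tool([
  [[0,0,-0.02,-0.05],[0,0,-0.03,-0.1],[0,0,-0.03,-0.14],[0,0,-0.03,-0.14]],
])

```text
t: 11.48
tcp_pos: [0.5476, 0.0353, 0.1745]
eef_rot: [3.139, 0.0, 1.796]
force: [-1.2, -1.0, 7.5]
grip_width: 0.0145
grasp_force: 90.6
```

```bash
python3 - <<'E'
from h import *
s=bot.sense();print(s['moment'],s['force'],s['eef_rot'])
E
```

```text
[-0.11645651  0.26516623  0.5214594 ] [-1.21757774 -1.04114554  7.48071532] [3.13854538e+00 4.47721614e-04 1.79626947e+00]
```

At the stop (moment rose to 0.52 N m and z stopped falling). Now pulling straight up.

>>> servo_tool([
  [[0,0,0.3,0.04],[0,0,0.6,0.04],[0,0,1.2,0.04],[0,0,2,0.04],[0,0,3,0.04],[0,0,4,0.04],[0,0,5,0.04],[0,0,6,0.04],[0,0,7,0.04],[0,0,7,0.04]],
])

```text
t: 12.72
tcp_pos: [0.5467, 0.0352, 0.2439]
eef_rot: [3.14, 0.0, 1.835]
force: [0.7, -0.7, -7.1]
grip_width: 0.0147
grasp_force: 88.4
```

```bash
python3 - <<'E'
from h import *
d=save(('wrist','w5'));e=save(('side','s5'));s=bot.sense();print(s['t'],s['tcp_pos'],s['eef_rot'],s['force'],s['moment'])
P=cloud(e)
m=(np.hypot(P[...,0]-.547,P[...,1]-.035)<.07)&(P[...,2]>.11)&(P[...,2]<.19)
p=P[m];print('z of flange region',np.percentile(p[:,2],[1,20,50,80,99]))
# tray measure from top
t=np.load('pics/top1.npz')
cv2.imwrite('pics/c5.png',np.hstack([cv2.resize(e['frame'][100:300,220:420,::-1],(400,400),interpolation=cv2.INTER_CUBIC),cv2.resize(t['frame'][155:245,170:260,::-1],(400,400),interpolation=cv2.INTER_CUBIC)]))
E
```

```text
12.825 [0.5458873  0.0351851  0.24285445] [-3.14131593e+00 -1.13941321e-04  1.83488758e+00] [-0.7059103  -0.05861858 -7.64650049] [ 0.00996845 -0.01780812  0.01514549]
z of flange region [0.11072299 0.15626225 0.18107231 0.18242244 0.18555485]
```

View pics/c5.png

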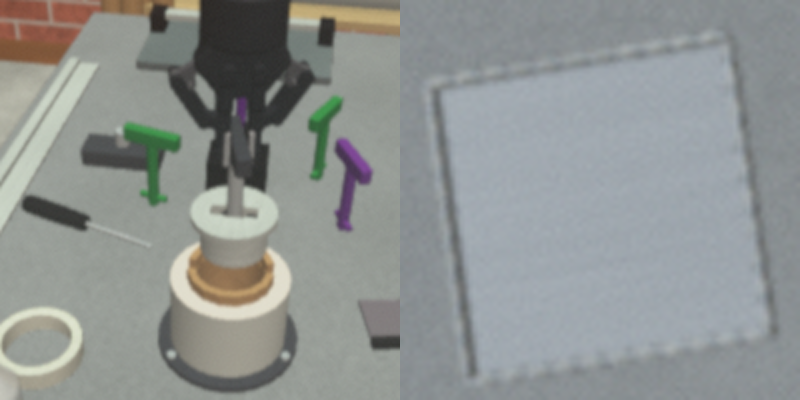

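The plug has cleared the core and hangs upright (flange top about 0.182, foot about 0.136, rim 0.110). The tray centre is at crop (601,207), which gives (0.570, 0.240). Moving there.

>>> servo_tool([
  [[0.3,2.5,0,0],[0.8,6.5,0,0],[1.3,11,0,0],[1.8,15.5,0,0],[2.2,18.5,0,0],[2.4,20.4,0,0],[2.4,20.4,0,0],[2.4,20.4,0,0]],
])

```text
t: 13.82
tcp_pos: [0.5702, 0.2369, 0.2428]
eef_rot: [-3.141, 0.002, 1.833]
force: [0.7, -1.4, -7.6]
grip_width: 0.0147
grasp_force: 88.4
```

>>> servo_tool([
  [[0,0,-2,0],[0,0,-5,0],[0,0,-8,0],[0,0,-10,0],[0,0,-11.5,0],[0,0,-12.3,0],[0,0,-12.8,0],[0,0,-12.8,0]],
])

```text
t: 14.82
tcp_pos: [0.5702, 0.2392, 0.1152]
eef_rot: [3.141, -0.0, 1.835]
force: [0.6, 0.8, -6.3]
grip_width: 0.0148
grasp_force: 88.3
```

>>> servo_tool([
  [[0,0,-0.2,0],[0,0,-0.4,0],[0,0,-0.6,0],[0,0,-0.7,0],[0,0,-0.7,0],[0,0,-0.7,0]],
])

```text
t: 15.58
tcp_pos: [0.5703, 0.2392, 0.1082]
eef_rot: [3.141, -0.0, 1.835]
force: [-0.3, -0.3, -2.7]
grip_width: 0.0142
grasp_force: 89.0
```

Only the puller's weight remains, so the plug is standing on the floor. I'll lower through the play until contact.

>>> servo_tool([
  [[0,0,-0.1,0],[0,0,-0.2,0],[0,0,-0.3,0],[0,0,-0.3,0]],
])

```text
t: 16.08
tcp_pos: [0.5707, 0.2393, 0.1066]
eef_rot: [3.14, -0.001, 1.835]
force: [-3.2, 0.3, 9.1]
grip_width: 0.0144
grasp_force: 91.0
```

>>> servo_tool([
  [[0,0,0.1,0],[0,0,0.13,0],[0,0,0.13,0]],
])

```text
t: 16.45
tcp_pos: [0.5704, 0.2392, 0.1067]
eef_rot: [3.141, -0.0, 1.835]
force: [-1.9, 0.4, 4.7]
grip_width: 0.015
grasp_force: 89.8
```

>>> servo_tool([
  [[0,0,0,0],[0,0,0,0],[0,0,0,0],[0,0,0,0],[0,0,0,0],[0,0,0,0],[0,0,0,0],[0,0,0,0]],
], jaw=1)

```text
t: 17.45
tcp_pos: [0.5701, 0.2391, 0.1063]
eef_rot: [3.142, 0.0, 1.835]
force: [-0.1, 0.6, 0.4]
grip_width: 0.0852
grasp_force: 0.0
```

>>> servo_tool([
  [[0,0,1,0],[0,0,3,0],[0,0,6,0],[0,0,10,0],[0,0,14,0],[0,0,14,0],[0,0,14,0]],
])

```text
t: 18.32
tcp_pos: [0.5699, 0.2391, 0.2468]
eef_rot: [3.141, -0.0, 1.835]
force: [-0.9, -0.2, 0.2]
grip_width: 0.0853
grasp_force: 0.0
```

```bash
python3 - <<'E'
from h import *
d=save(('wrist','w6'));e=save(('side','s6'));s=bot.sense();print(s['t'],s['tcp_pos'],s['force'],s['grip_width'])
P=cloud(d)
m=(np.hypot(P[...,0]-.57,P[...,1]-.24)<.05)&(P[...,2]>.1)&(P[...,2]<.16);p=P[m];print('bar',np.percentile(p[:,2],[5,50,95]),cv2.minAreaRect(p[p[:,2]>.125][:,:2].astype(np.float32)*1000))
m=(np.hypot(P[...,0]-.57,P[...,1]-.24)<.06)&(P[...,2]>.04)&(P[...,2]<.06);p=P[m];print('plug',np.median(p,axis=0),(p.max(0)+p.min(0))/2)
cv2.imwrite('pics/c6.png',np.hstack([cv2.resize(d['frame'][:,:,::-1],(480,300)),cv2.resize(e['frame'][200:400,200:400,::-1],(300,300))]))
E
```

```text
18.425 [0.56936328 0.23896505 0.24557502] [-0.21693236 -0.31146704 -0.16844632] 0.0857508532295929
bar [0.13359798 0.13586175 0.13706025] ((570.672607421875, 239.71763610839844), (15.654903411865234, 78.84334564208984), 14.729146003723145)
plug [0.56289319 0.24270106 0.05013035] [0.56963708 0.23740209 0.04709056]
```

View pics/c6.png

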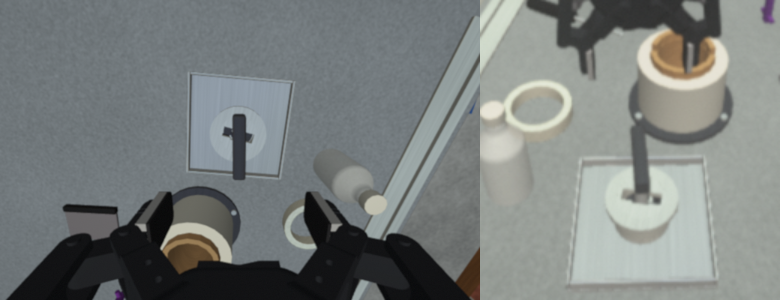

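The plug stands upright at the tray's centre with the puller still in it (bar at (238,147), handle about 75 mm above the plug, roughly 75° to the slot). The spray bottle stands and the gripper is clear.

```bash
python3 -c "from rig import bot;print(bot.sign_off())"
```

```text
the job is handed in; nothing more can be done
None
```

The plug is standing upright in the tray with the puller still screwed in, the spray bottle was not knocked over, and the job is handed in at about 18 s; the sign-off returned no verdict.

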